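# Hang the rod gauge on the hook in the tool cabinet

### The arm

A 7-joint arm with a two-finger parallel gripper is mounted at the origin on the work surface. World frame = base frame: x ahead of the robot, y to its left, z up, the work surface at z = 0. Lengths are in m, angles in degrees, forces in N, time in s.
With the tool pointing down it reaches from about 0.425 to 0.875 m from the base axis. Payload 4.7 kg.
Tool frame: the origin (TCP) lies at the very end of the fingers, on their centre line; the grasp point (between the pads) lies 19 mm behind it; z points along the fingers, y is the line along which they close (so a half turn about z gives the same grasp; the last joint's range is limited). The gripper opens to 87 mm and grips with 3 to 60 N. Pads are 19 mm wide; open, the fingers measure 117 mm over their backs; the gripper's body (75 mm by 190 mm) begins 51 mm behind the grasp point.
Start: joints at [67.901, 18.392, -4.016, 83.108, 1.295, 78.541, -3.26], TCP at [0.253, -0.599, 0.223] pointing down, gripper open.
Joint ranges: [-163.93, 163.93], [-17.29, 119.83], [-79.2, 71.16], [3.27, 140.29], [-89.18, 269.18], [5.43, 117.66], [-154.24, 154.24]. Speed limits (degrees/s): [147.25, 147.25, 180, 180, 180, 180, 180].

### API

Orientations are given as [roll, pitch, yaw] about the fixed x, y, z axes, in that order (R = Rz(yaw) Ry(pitch) Rx(roll)).
In Python, from cell import get_obs, read_camera, sign_off, silhouettes gives the robot as it stands.
- The arm moves only by the tool play_rows, never from a script. Its argument "steps" is a list that holds one entry, the list of rows, each a list of 7 numbers: the shift along the tool's x, y, z in m, then the turn, a rotation vector about the tool's x, y, z in rad, then the finger opening in m, from 0 to 0.087. A call has 1 to 12 rows; each row shifts and turns the commanded pose from where the row before left it, along the tool's axes as they then stand; what a row does not reach is not made up. A row lasts 1/10 s, in which the tool goes at most 50 mm and 8.59 degrees, less where a joint would pass 70% of its speed; a pose out of reach is approached as far as the arm can. A call is refused whole if a number of a shift passes 0.05 or a number of a turn 0.15, either way. A call with a gripper value outside its range is refused whole. The fingers move at their own pace and stop on an object; "force" is the grip in N (left out, the last holds). Time passes only in rows, so rows that do not move let the fingers close. It gives the time, the measured TCP pose, the force, the opening and the grip force at its end, in the units of the state.
- get_obs(): the state, without advancing time (a new reading comes with each control period).
- read_camera(name): name is "side" or "top"; returns a dict with "frame" (420x560x3 uint8, red, green, blue), "intrinsics" (3x3 intrinsics, pixels), "k1" (the pictures are not rectified: a ray, as slopes to the right and down, at radius r is drawn at 1 + k1 r^2 times it, then the intrinsics apply), "view" (4x4, takes a point from world to camera coordinates). Camera axes: x right, y up, looking along -z (the intrinsics and any distortion apply to the point x, -y, -z); pixel columns grow to the right and rows downward; lengths in m; the calibration is good to about 2 mm. A picture is of the moment at which its call begins. There is no depth.
- sign_off(): hands the job in; it is judged then, once.
Trained networks look in the newest picture that a camera, given by its name, has taken for a name from the list of things; names that differ only in an ending like _2 or _b are one class to them, and where a whole thing is asked for, a point or a joint stands for the part that bears it (a point fixed in the world has none). Each returns a list of dicts, best first, with "p" (0 to 1); they miss things now and then, are a little off and sometimes report something else, mostly with a low value. They report only what shows in the picture. A call takes as long as a camera call. They do not tell look-alikes from the thing itself.
- silhouettes(camera, name): "pixels" (420x560 bool, what is visible of it) and "extent" ([left, top, right, bottom] in pixels, round what is visible of it).
The state is a dict: "time_s": time; "qpos": joint angles; "joint_velocities": joint speeds; "effort": joint torques, N m; "tool_pos": TCP position; "tool_rot": TCP orientation; "force": force on the tool from outside, world axes, zero at the start; "wrist_torque": the same for the moment, N m; "grip_width": finger opening in m; "grasp_force": force on a finger pad.
Only numpy, scipy, OpenCV 4.12 (cv2) and the standard library are available. Lean on these libraries where they do the work, as an engineer would, in place of code of your own. Each camera call takes 0.05 s, during which the arm holds its last target. There are 200 camera calls.

### The job

Take the brass rod gauge by its wooden handle out of its rest block and reach with it through the opening in the top of the tool cabinet, without touching the white frame. Put its eye over the nose of the red hook inside, gently lower it until it rests on the nose, well in front of the spring tongue, then slide it back along the hook, past the tongue, until the tongue snaps up again in front of the gauge. Let go so that it hangs there upright; never force it on the hook (stay under about 20 N), and leave the other things on the bench where they are.

Things in the scene. Friction and masses are not known exactly. Their poses are not given: they have to be found in the camera images.
- gauge_grip (a point): Middle of the light wooden handle of the rod gauge: grasp here. Gauge: loose, upright, 172 mm tall, about 220 g; brass plate 8 mm thick (x), 40 mm wide (y); handle block 16 (x) x 28 (y) x 72 mm tall. Point is 144 mm above the gauge's foot, 28 mm below the handle's top. z up, x through the thickness; either flat face may look to the cabinet's back.
- gauge_eye (a point): Middle of the upper edge of the gauge's eye, 68 mm straight below gauge_grip, 76 mm above the foot, axes as gauge_grip. The eye is a rectangular hole through the thickness (along x), 20 mm wide, 26 mm tall, reaching from this edge down. Below it a 15 mm cross bar and two prongs. The plate above this edge hangs on the hook.
- rest: Wooden rest block, 70 x 100 x 55 mm, fixed. Origin: centre of its underside, x along the 70 mm side. The gauge stands upright in a slot (10 x 42 mm, 43 mm deep) in its middle; lift it straight up.
- cabinet: Fixed bench-top tool cabinet, dark wood with clear sides, 220 (x) x 240 (y) x 150 mm high. Origin: centre of its underside; z up, x points level from its robot side to its back wall: the way the gauge is pushed onto the hook.
- frame: White frame round the opening in the cabinet's top; must not be touched. Origin: middle of the cabinet's top face, 150 mm above the table, axes as the cabinet's. 10 mm thick. The opening reaches from x = -85 to +60 mm and y = -40 to +40 mm from this origin.
- hook_rail: Rail on the inside of the cabinet's back wall, carrying the red hook; axes as the cabinet's. Origin: the seat, where the plate's middle at gauge_eye comes to hang, with the hook at mid height: 25 mm behind (x) and 25 mm below frame's origin. The hook is clamped up to 7 mm higher or lower than this: its height is not measured, it must be felt (or seen). x and y are true.
- nose_tip (a point): Front end of the red hook's upper edge, 54 mm before the seat, at the same unmeasured height as the seat (true one up to 7 mm higher or lower). The hook runs from here along the cabinet's x, 10 mm wide, its upper edge level: first a slim nose 7 mm tall for 30 mm, then a deep blade, 23.5 mm tall below that edge, which fills the eye to within 2.5 mm.
- stop (a point): Upright steel stop plate at the back of the seat, 30 mm wide, its front face 6.5 mm behind the seat; this point lies on that face at the level of the hook's upper edge (height as uncertain as the seat's); the plate rises 20 mm above the edge. The seat between tongue and stop is 13 mm long for the 8 mm plate.
- tongue (a joint): Angle of the steel spring tongue on the hook (rad): 0 up, as at the start; 0.42 pressed flat. Hinged 24 mm before the seat, it rises backwards like a ramp to 6 mm above the hook's edge, ending 6.5 mm before the seat. The eye, pushed back along the hook, presses it down (about 1.5 N at its tip, up to 4 N nearer the hinge, 2 to 8 N of push); behind the plate it springs up again.
- frit_jar: Bystander: amber glass jar with a black cap, 64 mm across, 85 mm tall, loose; origin at the centre of its foot.
- ornament: Bystander: green glass ornament, 56 mm across, 88 mm tall, loose; origin at the centre of its foot.
- tumbler: Bystander: clear glass tumbler, 68 mm across, 80 mm tall, loose; origin at the centre of its foot.
- marver: Bystander: dark graphite slab, 75 x 110 x 18 mm, lying flat, loose; origin at the centre of its underside.
- paddle: Bystander: graphite paddle with a wooden handle, about 180 mm long and 14 mm tall, lying flat, loose; origin near the middle of its length, on the underside.
There are look-alikes about, which are no part of the job. What is shaped like the rest but purple is not meant.

How it is judged:
By the outcome, as a careful person would: the job done as asked, in the order asked, and still so for the second after the job is handed in, with the robot touching nothing.
It also fails if it takes over 67 s, if anything falls off the work surface, if the arm or the gripper's body presses on something with over 40 N, if the wrist force passes 120 N, or if a joint passes its speed limit or range.

## Working session

There is one attempt and no reset: what is moved stays moved. The work goes in short steps, Python scripts to look and compute and a tool call to move; the robot and the scene stay as the last step left them, time stands still between calls to the robot, and variables do not carry over. Pictures are saved under pics/ and viewed, at most 10 in all, crops included, and the job is handed in when it is done.

Besides the shell and the picture viewer there is one more tool, called after "Request:" in YAML: its name, and indented under it one key for each argument. play_rows: Moves the arm, as the interface text tells. Its arguments: {"type":"object","properties":{"steps":{"type":"array","items":{"type":"array","items":{"type":"array","items":{"type":"number"}}}},"force":{"type":"number"}},"required":["steps"]}

```bash
mkdir -p pics; ls; python3 - <<'E'
from cell import *
import cv2,numpy as np
o=get_obs(); print({k:np.round(v,3).tolist() for k,v in o.items()})
for c in ("side","top"):
    r=read_camera(c); cv2.imwrite(f"pics/{c}0.png",r["frame"][:,:,::-1])
    print(c,r["intrinsics"],r["k1"],np.round(r["view"],4).tolist())
    for n in ["gauge_grip","rest","cabinet","frame","hook_rail","nose_tip","tongue","frit_jar","ornament","tumbler","marver","paddle"]:
        print(n,[(round(d["p"],2),np.round(d["extent"]).tolist()) for d in silhouettes(c,n)])
E
```

```text
pics
{'time_s': 0.0, 'qpos': [67.901, 18.44, -4.017, 83.176, 1.295, 78.544, -3.26], 'joint_velocities': [0.027, 0.048, -0.014, 0.023, 0.07, -0.008, -0.028], 'effort': [-0.0, -49.128, -0.404, -31.253, -0.064, 0.043, 0.0], 'tool_pos': [0.253, -0.598, 0.221], 'tool_rot': [-179.886, 0.006, 22.909], 'force': [0.113, -1.079, -0.141], 'wrist_torque': [-0.004, 0.037, -0.016], 'grasp_force': 0.0, 'grip_width': 0.087}
side [[480.85792042   0.         272.86838078]
 [  0.         480.85792042 211.29229058]
 [  0.           0.           1.        ]] -0.1503950909103795 [[-0.7945, -0.607, -0.0196, 0.417], [0.3127, -0.4364, 0.8437, -0.2216], [-0.5207, 0.6641, 0.5365, -1.1182], [0.0, 0.0, 0.0, 1.0]]
gauge_grip [(0.8, [348.0, 139.0, 359.0, 181.0])]
rest [(0.94, [355.0, 194.0, 392.0, 230.0]), (0.66, [332.0, 171.0, 366.0, 206.0])]
cabinet [(0.87, [169.0, 155.0, 282.0, 259.0])]
frame [(0.81, [170.0, 157.0, 283.0, 219.0]), (0.68, [154.0, 258.0, 183.0, 295.0])]
hook_rail [(0.75, [207.0, 171.0, 232.0, 192.0])]
nose_tip [(0.73, [209.0, 175.0, 234.0, 193.0])]
tongue []
frit_jar [(0.63, [197.0, 263.0, 224.0,
[... 643 characters left out ...]
(0.79, [410.0, 213.0, 441.0, 230.0])]
rest [(0.8, [387.0, 208.0, 438.0, 247.0]), (0.75, [365.0, 265.0, 413.0, 297.0])]
cabinet [(0.96, [211.0, 107.0, 322.0, 218.0])]
frame [(0.87, [212.0, 106.0, 317.0, 204.0])]
hook_rail [(0.53, [259.0, 134.0, 280.0, 166.0])]
nose_tip [(0.62, [261.0, 135.0, 279.0, 168.0])]
tongue [(0.7, [261.0, 136.0, 279.0, 167.0])]
frit_jar [(0.67, [156.0, 231.0, 185.0, 259.0])]
ornament [(0.88, [145.0, 191.0, 172.0, 214.0]), (0.62, [209.0, 107.0, 322.0, 217.0])]
tumbler [(0.65, [404.0, 146.0, 435.0, 182.0]), (0.48, [155.0, 232.0, 185.0, 254.0])]
marver [(0.72, [154.0, 232.0, 184.0, 259.0]), (0.57, [268.0, 243.0, 310.0, 276.0])]
paddle [(0.88, [94.0, 217.0, 150.0, 270.0])]
```

View pics/side0.png

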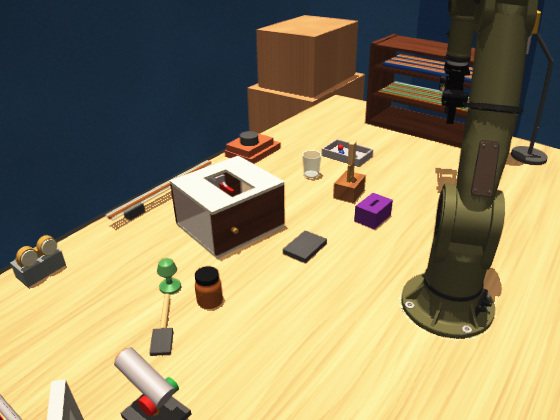

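View pics/top0.png

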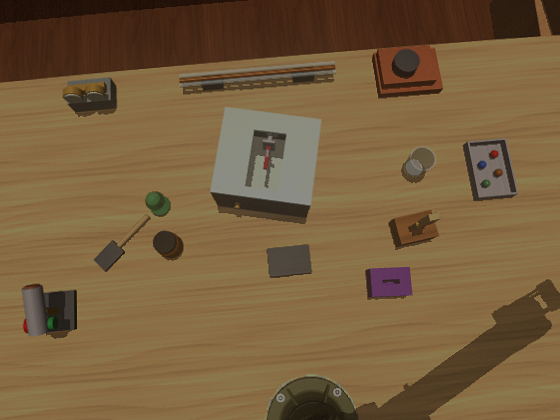

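Candidates: the brown rest with the upright wooden handle (side 350,180 / top 415,225) fits. The purple block (side 374,210 / top 390,282) is the look-alike. The cabinet is at side (228,205) / top (267,165), with the red hook seen through its opening. I'll check the choice in a close crop.

```bash
cat > h.py <<'E'
import numpy as np,cv2
from scipy.optimize import least_squares
from cell import *
def proj(r,P):
    P=np.atleast_2d(P); c=P@r["view"][:3,:3].T+r["view"][:3,3]
    s=np.c_[c[:,0],-c[:,1]]/-c[:,2:3]; s=s*(1+r["k1"]*(s**2).sum(1,keepdims=True))
    K=r["intrinsics"]; return s*[K[0,0],K[1,1]]+[K[0,2],K[1,2]]
def unproj(r,uv,z):
    f=lambda p: proj(r,[p[0],p[1],z])[0]-uv
    return least_squares(f,[.6,0]).x
def crop(r,x,y,w,h,s):
    return cv2.resize(r["frame"][y:y+h,x:x+w,::-1],None,fx=s,fy=s,interpolation=cv2.INTER_CUBIC)
E
python3 - <<'E'
from h import *
s=read_camera("side");t=read_camera("top")
m=np.zeros((600,800,3),np.uint8)
m[:300,:400]=crop(s,320,130,80,60,5); m[:300,400:]=crop(s,160,150,133,100,3)[:300,:399+1] if 0 else cv2.resize(crop(s,160,150,133,100,3),(400,300))
m[300:,:400]=crop(t,380,200,80,60,5); m[300:,400:]=cv2.resize(crop(t,205,103,133,100,3),(400,300))
cv2.imwrite("pics/m1.png",m)
for r in(s,t):
    f=r["frame"].astype(int); w=((f.min(2)>130)&(f.max(2)-f.min(2)<40)).astype(np.uint8)
    c=max(cv2.findContours(w,0,2)[0],key=cv2.contourArea); h=cv2.convexHull(c)
    q=cv2.approxPolyDP(h,4,True)[:,0]; print(q.tolist(),[unproj(r,p,.15 if 1 else 0).round(4).tolist() for p in q])
E
```

```text
[[283, 181], [214, 211], [106, 214], [206, 160], [238, 156]] [[0.5166, -0.0403], [0.5659, 0.1859], [0.7838, 0.3596], [0.7861, -0.0119], [0.7237, -0.0886]]
[[309, 204], [212, 191], [216, 163], [290, 172], [306, 187]] [[0.5157, -0.0414], [0.569, 0.1836], [0.6377, 0.1695], [0.5982, -0.0051], [0.5576, -0.039]]
```

View pics/m1.png

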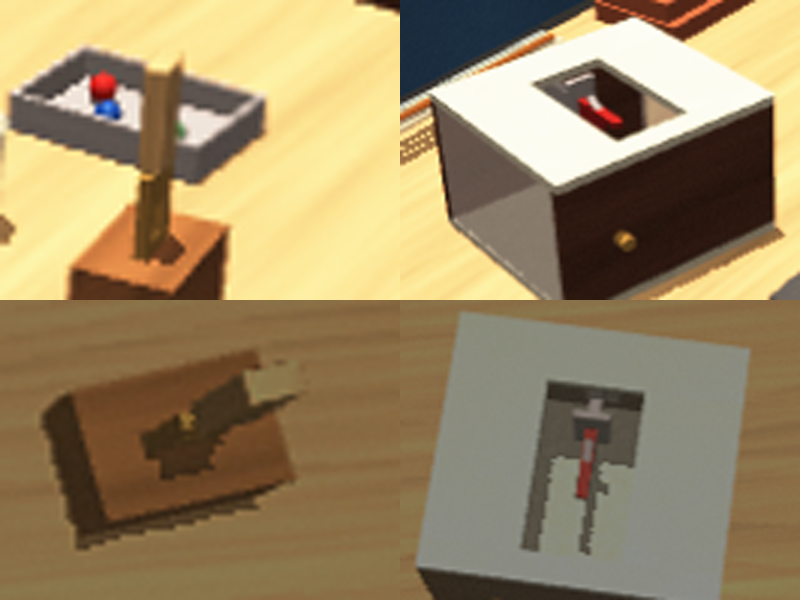

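The crops show a brown rest with the gauge's wooden handle (side top at about 352,142; top view 434,226) standing in its slot. The purple block has an empty slot, so it is the look-alike. The cabinet opening and red hook are clearly visible (nose tip at top-view 265,168). Next I'll fit the poses from the corners.

```bash
python3 - <<'E'
from h import *
s=read_camera("side");t=read_camera("top")
def fit(obs,x0,zfree):
    # obs: (cam, xyz local, uv)
    def f(p,full=False):
        c,sn=np.cos(p[2]),np.sin(p[2]); e=[]
        for r,q,uv in obs:
            z=q[2]+(p[3] if zfree else 0)
            e.append(proj(r,[p[0]+c*q[0]-sn*q[1],p[1]+sn*q[0]+c*q[1],z])[0]-uv)
        return np.array(e) if full else np.ravel(e)
    o=least_squares(f,x0,loss="soft_l1",f_scale=1); print(o.x[:2].round(4),np.degrees(o.x[2]).round(2),o.x[3:].round(4)); print(f(o.x,True).round(1).tolist()); return o.x
H=.15
C=[(s,(110,-120)),(s,(110,120)),(s,(-110,120)),(s,(-110,-120))]
obs=[(s,(-.11,.12,H),(211.4,212.3)),(s,(-.11,-.12,H),(284,182.3)),(s,(.11,-.12,H),(237,155.7)),(s,(.11,.12,H),(170.3,182)),
(t,(.11,.12,H),(224.7,106.3)),(t,(.11,-.12,H),(321,118.7)),(t,(-.11,-.12,H),(310,203.5)),(t,(-.11,.12,H),(210.5,191.7)),
(s,(-.085,.04,H),(232,196)),(s,(-.085,-.04,H),(254.4,187)),(s,(.06,.04,H),(203.4,177)),
(t,(.06,.04,H),(253.7,129.3)),(t,(.06,-.04,H),(286.3,133)),(t,(-.085,.04,H),(245,185.7))]
p=fit(obs,[.65,.05,-.2,0],True)
def w(p,l): c,sn=np.cos(p[2]),np.sin(p[2]); return np.array([p[0]+c*l[0]-sn*l[1],p[1]+sn*l[0]+c*l[1]])
print("seat",w(p,(.025,0)),"nose",w(p,(-.029,0)),"front",w(p,(-.085,0)))
for n in(-7,0,7): print(n,"tip proj",[proj(r,[*w(p,(-.029,0)),.125+n/1e3])[0].round(1).tolist() for r in(s,t)])
h=.055
obs=[(t,(.035,.05,h),(394.3,217.3)),(t,(.035,-.05,h),(431,209.4)),(t,(-.035,-.05,h),(438.4,235)),(t,(-.035,.05,h),(400.3,243.8)),
(s,(-.035,.05,h),(353,188)),(s,(-.035,-.05,h),(365.5,175)),(s,(.035,-.05,h),(346,170.5)),(s,(.035,.05,h),(333.5,183.5))]
q=fit(obs,[.55,-.3,.2],False)
print("handle top",[proj(r,[*q[:2],.184])[0].round(1).tolist() for r in (s,t)])
print("handle net",[[np.argwhere(d["pixels"])[:,::-1].mean(0).round(1).tolist() for d in silhouettes(c,"gauge_grip")[:1]] for c in("side","top")],[proj(r,[*q[:2],.156])[0].round(1).tolist() for r in (s,t)])
E
```

```text
[0.6504 0.0466] -13.15 [-0.0037]
[[0.7, -0.2], [0.2, -0.8], [0.9, 0.1], [-0.7, -1.2], [0.0, 0.0], [-0.3, -0.4], [0.5, 0.6], [-0.4, -0.7], [0.1, 1.6], [1.6, 0.6], [-0.6, 1.0], [-0.0, -0.4], [-0.3, -0.0], [-0.0, -0.4]]
seat [0.67475925 0.04094513] nose [0.62217552 0.05323139] front [0.56764426 0.06597269]
-7 tip proj [[232.9, 193.7], [265.0, 168.9]]
0 tip proj [[232.7, 191.5], [265.0, 168.0]]
7 tip proj [[232.5, 189.3], [264.9, 167.1]]
[ 0.4541 -0.3173] 6.38 []
[[-1.0, -0.3], [-0.5, -0.2], [-0.3, 0.4], [0.2, -0.4], [1.1, -0.1], [0.5, -0.4], [0.3, -0.8], [0.1, -1.0]]
handle top [[352.7, 141.6], [434.2, 215.6]]
handle net [[[351.4, 159.9]], [[426.6, 220.6]]] [[352.1, 149.9], [429.8, 218.1]]
```

Request:
play_rows:
  steps:
    - [[0.0245,-0.015,-0.0024,0,0,0,0.087],[0.0245,-0.015,-0.0024,0,0,0,0.087],[0.0245,-0.015,-0.0024,0,0,0,0.087],[0.0245,-0.015,-0.0024,0,0,0,0.087],[0.0245,-0.015,-0.0024,0,0,0,0.087],[0.0245,-0.015,-0.0024,0,0,0,0.087],[0.0245,-0.015,-0.0024,0,0,0,0.087],[0.0245,-0.015,-0.0024,0,0,0,0.087],[0.0245,-0.015,-0.0024,0,0,0,0.087],[0.0245,-0.015,-0.0024,0,0,0,0.087],[0.0245,-0.015,-0.0024,0,0,0,0.087],[0.0245,-0.015,-0.0024,0,0,0,0.087]]

```text
time_s: 2.8
tool_pos: [0.4543, -0.3176, 0.2517]
tool_rot: [180.0, -0.0, 22.9]
force: [-0.5, -0.5, 0.4]
grip_width: 0.0869
grasp_force: 0.0
```

Request:
play_rows:
  steps:
    - [[0,0,0,0,0,-0.1425,0.087],[0,0,0,0,0,-0.1425,0.087],[0,0,0,0,0,-0.1425,0.087],[0,0,0,0,0,-0.1425,0.087],[0,0,0,0,0,-0.1425,0.087],[0,0,0,0,0,-0.1425,0.087],[0,0,0,0,0,-0.1425,0.087],[0,0,0,0,0,-0.1425,0.087],[0,0,0,0,0,-0.1425,0.087],[0,0,0,0,0,0,0.087],[0,0,0,0,0,0,0.087]]

```text
time_s: 3.9
tool_pos: [0.4537, -0.3185, 0.2514]
tool_rot: [180.0, 0.0, 96.2]
force: [0.8, -0.5, -0.3]
grip_width: 0.0869
grasp_force: 0.0
```

```bash
cat >> h.py <<'E'
from scipy.spatial.transform import Rotation as R
def delta(pos,rpy=None):
    o=get_obs(); A=R.from_euler("xyz",o["tool_rot"],degrees=True)
    d=A.inv().apply(np.array(pos)-o["tool_pos"]); t=(A.inv()*R.from_euler("xyz",rpy,degrees=True)).as_rotvec() if rpy else 0
    print("at",np.round(o["tool_pos"],4),np.round(o["tool_rot"],2),"F",np.round(o["force"],2),"T",np.round(o["wrist_torque"],3),"grip",round(o["grip_width"],4),o["time_s"]); print("tool shift",d.round(4),"turn",np.round(t,4))
E
python3 - <<'E'
from h import *
delta([.4541,-.3173,.137],[180,0,96.4])
s=read_camera("side");t=read_camera("top")
m=np.zeros((480,800,3),np.uint8)
m[:,:400]=cv2.resize(crop(s,310,110,100,120,4),(400,480)); m[:,400:]=crop(t,370,180,100,120,4)
cv2.imwrite("pics/m2.png",m)
E
```

```text
at [ 0.4537 -0.3185  0.2514] [1.800e+02 1.000e-02 9.619e+01] F [ 0.77 -0.49 -0.26] T [-0.012 -0.111 -0.033] grip 0.0869 3.9
tool shift [0.0012 0.0005 0.1144] turn [ 0.0001  0.0002 -0.0037]
```

View pics/m2.png

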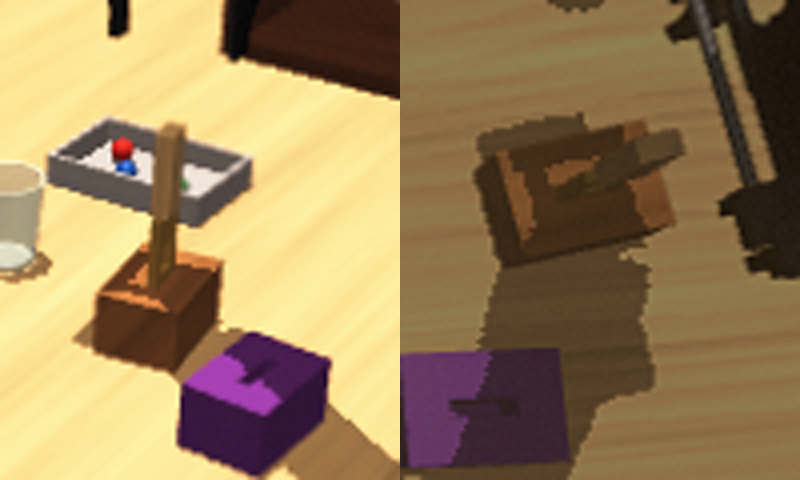

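The gripper stands centred over the handle: fingers in side view at about (340,112) and (369,117), handle top at (352,142). The purple block is well clear. I'll check the rest's yaw once against the silhouettes.

```bash
python3 - <<'E'
from h import *
from scipy.optimize import minimize
Z={}
for c in("side","top"):
    r=read_camera(c); d=silhouettes(c,"rest")
    # brown one: redder than blue
    for k in d:
        col=r["frame"][k["pixels"]].mean(0); print(c,round(k["p"],2),k["extent"],col.round())
        if col[0]>1.3*col[2] and c not in Z: Z[c]=(r,k["pixels"])
def hull(p,r):
    a=R.from_euler("z",p[2]).apply([[x,y,z] for x in(-.035,.035) for y in(-.05,.05) for z in(0,.055)])+[p[0],p[1],0]
    h=cv2.convexHull((proj(r,a)*8+0).astype(np.float32)); im=np.zeros((420*1,560),np.uint8)
    cv2.fillConvexPoly(im,np.round(h*2).astype(int),255,cv2.LINE_AA,4); return im/255.
def cost(v,cs):
    p=[v[0]/100,v[1]/100,v[2]/10]; s=0
    for c in cs:
        r,m=Z[c]; ch=cv2.convexHull(np.argwhere(m)[:,::-1].astype(np.int32)) ; s+=np.abs(hull(p,r)-m).sum()
    return s
for cs in(["side"],["top"],["side","top"]):
    if all(c in Z for c in cs):
        o=minimize(cost,[45.41,-31.73,1.11],args=(cs,),method="Nelder-Mead",options=dict(initial_simplex=[[45,-32,1],[46,-31.7,1.2],[45.4,-31,.8],[45.6,-31.9,1.9]]))
        print(cs,o.x[:2]/100,np.degrees(o.x[2]/10),o.fun)
E
```

```text
side 0.59 [332.0, 173.6, 369.4, 203.9] [105.  63.  34.]
side 0.56 [356.9, 191.3, 390.3, 231.8] [80. 33. 86.]
top 0.87 [385.9, 210.5, 438.2, 247.5] [77. 51. 27.]
top 0.62 [364.4, 266.4, 411.0, 296.2] [73. 43. 65.]
top 0.33 [409.2, 215.1, 437.4, 231.7] [72. 53. 30.]
['side'] [ 0.45475166 -0.3162052 ] 9.72025766930122 130.6078431372549
['top'] [ 0.45292243 -0.31749818] 10.417139621129145 354.8313725490197
['side', 'top'] [ 0.45395442 -0.3167124 ] 9.086283270874075 492.6823529411764
```

Request:
play_rows:
  steps:
    - [[0.0012,0,0.0114,0,0,-0.03,0.087],[0,0,0.0115,0,0,0,0.087],[0,0,0.0115,0,0,0,0.087],[0,0,0.0115,0,0,0,0.087],[0,0,0.0115,0,0,0,0.087],[0,0,0.0115,0,0,0,0.087],[0,0,0.0115,0,0,0,0.087],[0,0,0.0115,0,0,0,0.087],[0,0,0.0115,0,0,0,0.087],[0,0,0.0115,0,0,0,0.087],[0,0,0,0,0,0,0.06],[0,0,0,0,0,0,0.05]]

```text
time_s: 5.4
tool_pos: [0.4536, -0.3173, 0.1363]
tool_rot: [-180.0, -0.0, 98.1]
force: [-0.0, 0.5, 0.4]
grip_width: 0.0781
grasp_force: 0.0
```

Request:
play_rows:
  steps:
    - [[0,0,0,0,0,0,0.045],[0,0,0,0,0,0,0.04],[0,0,0,0,0,0,0.035],[0,0,0,0,0,0,0.03],[0,0,0,0,0,0,0.025],[0,0,0,0,0,0,0.02],[0,0,0,0,0,0,0.015],[0,0,0,0,0,0,0.01],[0,0,0,0,0,0,0],[0,0,0,0,0,0,0],[0,0,0,0,0,0,0]]
  force: 10

```text
time_s: 6.5
tool_pos: [0.4536, -0.3173, 0.1364]
tool_rot: [-180.0, 0.0, 98.1]
force: [0.3, -0.0, 0.6]
grip_width: 0.016
grasp_force: 10.0
```

Request:
play_rows:
  steps:
    - [[0,0,0,0,0,0,0],[0,0,0,0,0,0,0],[0,0,0,0,0,0,0],[0,0,-0.005,0,0,0,0],[0,0,-0.01,0,0,0,0],[0,0,-0.01,0,0,0,0],[0,0,-0.015,0,0,0,0],[0,0,-0.02,0,0,0,0],[0,0,-0.025,0,0,0,0],[0,0,-0.025,0,0,0,0],[0,0,-0.025,0,0,0,0],[0,0,-0.025,0,0,0,0]]
  force: 45

```text
time_s: 7.7
tool_pos: [0.4536, -0.3172, 0.2989]
tool_rot: [180.0, 0.1, 98.1]
force: [0.4, -0.1, -3.2]
grip_width: 0.0154
grasp_force: 45.0
```

```bash
python3 - <<'E'
from h import *
delta([.5983,.0588,.300],[180,0,76.85])
m=np.zeros((600,800,3),np.uint8); s=read_camera("side");t=read_camera("top")
m[:,:400]=crop(s,300,60,100,150,4); 
m[:400,400:]=crop(t,390,150,100,100,4)
cv2.imwrite("pics/m3.png",m)
E
```

```text
at [ 0.4536 -0.3172  0.2989] [1.7996e+02 6.0000e-02 9.8110e+01] F [ 0.43 -0.12 -3.17] T [-0.    -0.132 -0.017] grip 0.0154 7.7
tool shift [ 0.3519  0.1964 -0.0013] turn [0.001  0.0009 0.3711]
```

View pics/m3.png

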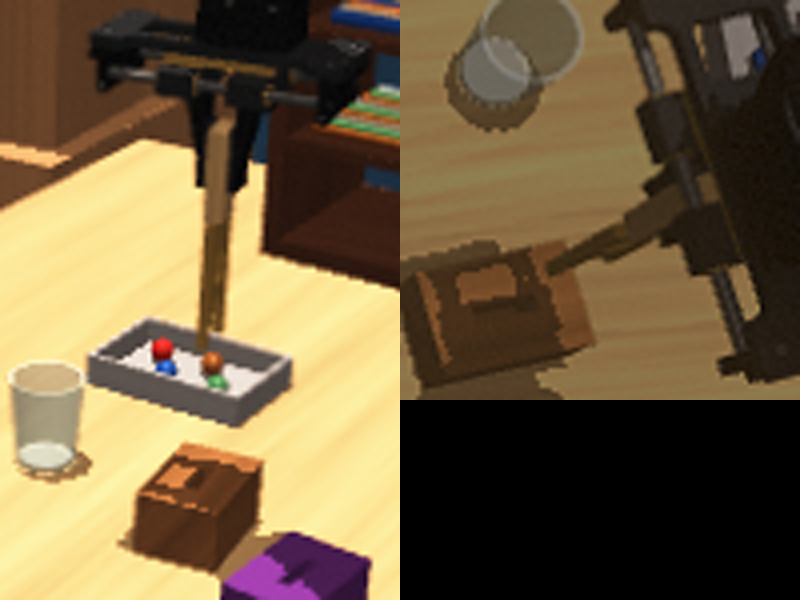

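The gauge is held upright and clear of the rest, its foot at about side (352,146), with nothing disturbed. Next: move over the opening, in front of the nose.

Request:
play_rows:
  steps:
    - [[0.015,0.008,-0.003,0,0,0,0],[0.029,0.016,0,0,0,0,0],[0.033,0.018,0,0,0,0,0],[0.033,0.018,0,0,0,0,0],[0.033,0.018,0,0,0,0,0],[0.033,0.018,0,0,0,0,0],[0.033,0.018,0,0,0,0,0],[0.033,0.018,0,0,0,0,0],[0.033,0.018,0,0,0,0,0],[0.033,0.018,0,0,0,0,0],[0.03,0.017,0,0,0,0,0],[0.015,0.007,0,0,0,0,0]]

```text
time_s: 9.0
tool_pos: [0.5928, 0.0653, 0.2977]
tool_rot: [-179.9, -0.2, 98.5]
force: [-0.1, -0.0, -3.1]
grip_width: 0.0159
grasp_force: 45.0
```

Request:
play_rows:
  steps:
    - [[0,0,0,0,0,0.093,0],[0,0,0,0,0,0.093,0],[0,0,0,0,0,0.093,0],[0,0,0,0,0,0.092,0],[0,0,0,0,0,0,0],[0,0,0,0,0,0,0],[0,0,0,0,0,0,0]]

```text
time_s: 9.7
tool_pos: [0.5934, 0.0598, 0.2988]
tool_rot: [-179.9, 0.0, 77.0]
force: [0.5, -0.5, -2.3]
grip_width: 0.0157
grasp_force: 45.0
```

```bash
cat >> h.py <<'E'
CAB=(.6504,.0466,-13.15)
def cab(x,y=0): 
    p=R.from_euler("z",CAB[2],degrees=True).apply([x,y,0]); return [CAB[0]+p[0],CAB[1]+p[1]]
def where():
    o=get_obs(); p=R.from_euler("z",-CAB[2],degrees=True); d=p.apply(np.array(o["tool_pos"])-[CAB[0],CAB[1],0])
    print("cab xy",d.round(4),"Fcab",p.apply(o["force"]).round(2))
E
python3 - <<'E'
from h import *
delta([*cab(-.057),.300],[180,0,76.85]); where()
m=np.zeros((600,800,3),np.uint8); s=read_camera("side");t=read_camera("top")
m[:,:400]=crop(s,180,60,100,150,4); 
m[:,400:]=crop(t,220,70,100,150,4)
cv2.imwrite("pics/m4.png",m)
for r in(s,t): print(proj(r,[[*cab(-.057),.1766],[*cab(-.057),.32]]).round(1).tolist())
E
```

```text
at [0.5934 0.0598 0.2988] [-1.7993e+02  1.0000e-02  7.6970e+01] F [ 0.53 -0.53 -2.33] T [-0.028 -0.049 -0.012] grip 0.0157 9.7
tool shift [ 0.0001  0.0015 -0.0012] turn [-0.0011  0.0002  0.0022]
cab xy [-5.850e-02 -1.000e-04  2.988e-01] Fcab [ 0.64 -0.39 -2.33]
[[237.5, 178.9], [234.3, 129.4]]
[[263.0, 172.4], [261.5, 150.3]]
```

View pics/m4.png

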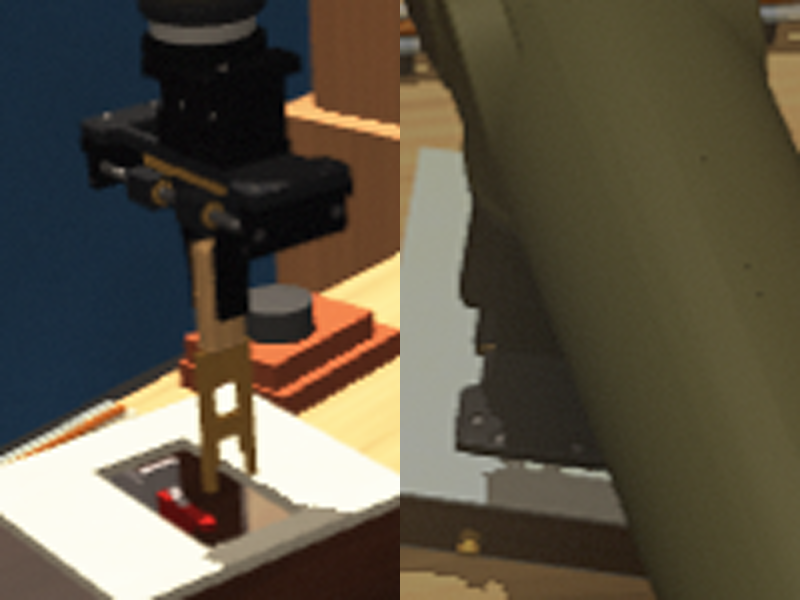

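The gauge hangs over the opening: feet at side (232,182) and (243,178), as predicted, with the red nose tip at about (233,190). I'll lower it in front of the nose.

Request:
play_rows:
  steps:
    - [[0,0,0.008,0,0,0.002,0],[0,0.0005,0.014,0,0,0,0],[0,0,0.015,0,0,0,0],[0,0,0.015,0,0,0,0],[0,0,0.015,0,0,0,0],[0,0,0.015,0,0,0,0],[0,0,0.014,0,0,0,0],[0,0,0.01,0,0,0,0],[0,0,0.005,0,0,0,0],[0,0,0,0,0,0,0],[0,0,0,0,0,0,0]]

```text
time_s: 10.9
tool_pos: [0.5948, 0.0593, 0.189]
tool_rot: [179.9, -0.0, 76.7]
force: [-0.7, 0.7, -3.3]
grip_width: 0.016
grasp_force: 45.0
```

```bash
python3 - <<'E'
from h import *
delta([*cab(-.017),.1874],[180,0,76.85]); where()
s=read_camera("side")
m=crop(s,195,150,75,60,10)
cv2.imwrite("pics/m5.png",m)
for h in(-7,0,7): print(h,[(proj(s,[*cab(x,y),.125+h/1e3+dz])[0]).round(1).tolist() for x,y,dz in((-.029,.005,0),(-.029,-.005,0),(-.029,-.005,-.007),(-.029,.005,-.007))])
z=get_obs()["tool_pos"][2]-.0484
print("eye",[proj(s,[*cab(-.058-.004,y),z+dz])[0].round(1).tolist() for y,dz in((.01,0),(-.01,0),(-.01,-.026),(.01,-.026))])
print("open",[proj(s,[*cab(x,y),.15])[0].round(1).tolist() for x,y in((-.085,.04),(-.085,-.04),(.06,.04))])
E
```

```text
at [0.5948 0.0593 0.189 ] [ 1.7994e+02 -2.0000e-02  7.6740e+01] F [-0.65  0.7  -3.3 ] T [-0.065 -0.065  0.056] grip 0.016 10.9
tool shift [0.0004 0.04   0.0016] turn [ 0.001  -0.0003 -0.0019]
cab xy [-0.057  -0.0003  0.189 ] Fcab [-0.8   0.53 -3.3 ]
-7 [[231.4, 194.3], [234.3, 193.1], [234.5, 195.2], [231.6, 196.4]]
0 [[231.3, 192.1], [234.2, 190.9], [234.3, 193.1], [231.4, 194.3]]
7 [[231.1, 189.9], [234.0, 188.7], [234.2, 190.9], [231.3, 192.1]]
eye [[236.4, 192.3], [242.3, 189.8], [242.8, 198.0], [236.9, 200.5]]
open [[232.1, 196.3], [256.0, 186.4], [202.7, 176.9]]
```

View pics/m5.png

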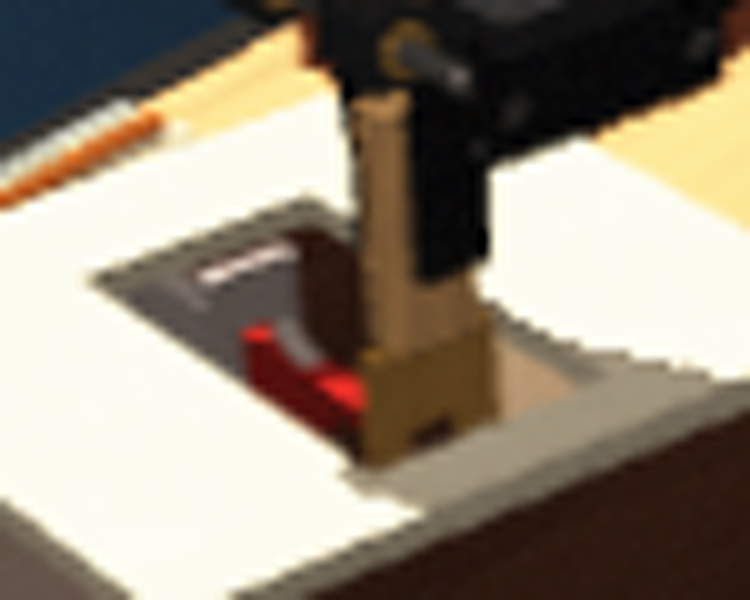

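The gauge is inside the opening, clear of the frame. Its eye top edge is at about (238,192) and the red nose is just behind it, slightly high. The nose tip suggests the hook sits about 5–7 mm above mid height, so the eye is level with it. I'll move it over the nose.

Request:
play_rows:
  steps:
    - [[0,0.004,-0.0005,0,0,-0.001,0],[0,0.005,0,0,0,0,0],[0,0.005,0,0,0,0,0],[0,0.004,0,0,0,0,0],[0,0.004,0,0,0,0,0],[0,0.004,0,0,0,0,0],[0,0.003,0,0,0,0,0],[0,0,0,0,0,0,0]]

```text
time_s: 11.75
tool_pos: [0.623, 0.0523, 0.1888]
tool_rot: [-180.0, -0.0, 76.8]
force: [0.2, -0.3, -2.5]
grip_width: 0.0154
grasp_force: 45.0
```

```bash
python3 -c "
from h import *
where(); delta([*cab(-.017),.189],[180,0,76.85])"
```

```text
cab xy [-0.028  -0.0007  0.1888] Fcab [ 0.29 -0.24 -2.47]
at [0.623  0.0523 0.1888] [-179.99   -0.     76.78] F [ 0.22 -0.3  -2.47] T [-0.039 -0.05   0.002] grip 0.0154 11.75
tool shift [ 0.0007  0.011  -0.0002] turn [-0.0001 -0.0001 -0.0013]
```

Request:
play_rows:
  steps:
    - [[0.0004,0.004,0,0,0,-0.001,0],[0,0.004,0,0,0,0,0],[0,0.001,0,0,0,0,0],[0,0,0,0,0,0,0],[0,0,0.001,0,0,0,0],[0,0,0.001,0,0,0,0],[0,0,0.001,0,0,0,0],[0,0,0.001,0,0,0,0],[0,0,0,0,0,0,0],[0,0,0,0,0,0,0]]

```text
time_s: 12.75
tool_pos: [0.6315, 0.0508, 0.1849]
tool_rot: [180.0, 0.0, 76.9]
force: [-0.7, 0.3, -2.7]
grip_width: 0.0157
grasp_force: 45.0
```

Request:
play_rows:
  steps:
    - [[0,0,0.001,0,0,0,0],[0,0,0.001,0,0,0,0],[0,0,0,0,0,0,0]]

```text
time_s: 13.05
tool_pos: [0.6314, 0.0508, 0.1827]
tool_rot: [-180.0, 0.0, 76.9]
force: [-0.3, 0.1, -2.0]
grip_width: 0.016
grasp_force: 45.0
```

Request:
play_rows:
  steps:
    - [[0,0,0.001,0,0,0,0],[0,0,0,0,0,0,0]]

```text
time_s: 13.25
tool_pos: [0.6314, 0.0508, 0.1818]
tool_rot: [-180.0, 0.0, 76.8]
force: [-0.8, -0.7, -2.0]
grip_width: 0.016
grasp_force: 45.0
```

Request:
play_rows:
  steps:
    - [[0,0,0.001,0,0,0,0],[0,0,0,0,0,0,0]]

```text
time_s: 13.45
tool_pos: [0.6315, 0.0508, 0.181]
tool_rot: [180.0, 0.0, 76.8]
force: [1.2, 0.2, -2.2]
grip_width: 0.0157
grasp_force: 45.0
```

Request:
play_rows:
  steps:
    - [[0,0,0.001,0,0,0,0],[0,0,0,0,0,0,0]]

```text
time_s: 13.65
tool_pos: [0.6316, 0.0509, 0.1809]
tool_rot: [180.0, 0.0, 76.9]
force: [-2.3, -0.7, 4.3]
grip_width: 0.0156
grasp_force: 45.0
```

Request:
play_rows:
  steps:
    - [[0,0,0.001,0,0,0,0],[0,0,0,0,0,0,0]]

```text
time_s: 13.85
tool_pos: [0.6316, 0.0509, 0.1808]
tool_rot: [179.9, 0.0, 76.9]
force: [-3.8, -0.2, 8.2]
grip_width: 0.0156
grasp_force: 45.0
```

Request:
play_rows:
  steps:
    - [[0,0,0.001,0,0,0,0],[0,0,0,0,0,0,0]]

```text
time_s: 14.05
tool_pos: [0.6316, 0.0509, 0.1808]
tool_rot: [179.9, 0.0, 76.9]
force: [-5.6, -1.7, 13.0]
grip_width: 0.0155
grasp_force: 45.0
```

Request:
play_rows:
  steps:
    - [[0,0,-0.002,0,0,0,0],[0,0,0,0,0,0,0],[0,0.002,0,0,0,0,0],[0,0.003,0,0,0,0,0],[0,0.003,0,0,0,0,0],[0,0.003,0,0,0,0,0],[0,0.003,0,0,0,0,0],[0,0,0,0,0,0,0]]

```text
time_s: 14.85
tool_pos: [0.6441, 0.0492, 0.1809]
tool_rot: [-179.9, -0.1, 76.9]
force: [-6.6, 1.7, 7.3]
grip_width: 0.0155
grasp_force: 45.0
```

```bash
python3 -c "
from h import *
where(); delta([*cab(.025),.1808],[180,0,76.85])"
```

```text
cab xy [-0.0067  0.0011  0.1809] Fcab [-6.8   0.19  7.27]
at [0.6441 0.0492 0.1809] [-1.7986e+02 -6.0000e-02  7.6910e+01] F [-6.57  1.73  7.27] T [ 0.341  1.571 -0.002] grip 0.0155 14.85
tool shift [-0.0012  0.0317 -0.    ] turn [-0.0025 -0.001   0.001 ]
```

Request:
play_rows:
  steps:
    - [[-0.0006,0,-0.001,0,0,0,0],[0,0.002,0,0,0,0,0],[0,0.002,0,0,0,0,0],[0,0.002,0,0,0,0,0],[0,0.002,0,0,0,0,0],[0,0.002,0,0,0,0,0],[0,0,0,0,0,0,0]]

```text
time_s: 15.55
tool_pos: [0.6544, 0.0452, 0.1809]
tool_rot: [-179.9, -0.0, 76.9]
force: [-5.0, 0.9, 4.5]
grip_width: 0.0158
grasp_force: 45.0
```

Request:
play_rows:
  steps:
    - [[0,0.002,0,0,0,0,0],[0,0.002,0,0,0,0,0],[0,0,0,0,0,0,0]]

```text
time_s: 15.85
tool_pos: [0.6588, 0.0439, 0.181]
tool_rot: [180.0, -0.0, 76.8]
force: [-3.8, 1.2, 4.1]
grip_width: 0.0162
grasp_force: 45.0
```

```bash
python3 -c "
from h import *
where(); delta([*cab(.025),.1808],[180,0,76.85])"
```

```text
cab xy [ 0.0088 -0.0008  0.181 ] Fcab [-4.02  0.32  4.09]
at [0.6588 0.0439 0.181 ] [ 1.800e+02 -1.000e-02  7.684e+01] F [-3.84  1.22  4.09] T [0.381 0.967 0.044] grip 0.0162 15.85
tool shift [0.0008 0.0162 0.0002] turn [ 0.     -0.0001 -0.0001]
```

Request:
play_rows:
  steps:
    - [[0.0004,0.002,0,0,0,0,0],[0,0.002,0,0,0,0,0],[0,0.002,0,0,0,0,0],[0,0.002,0,0,0,0,0],[0,0.001,0,0,0,0,0],[0,0,0,0,0,0,0]]

```text
time_s: 16.45
tool_pos: [0.6678, 0.042, 0.1809]
tool_rot: [180.0, 0.0, 76.8]
force: [-5.1, 0.7, 4.1]
grip_width: 0.0157
grasp_force: 45.0
```

Request:
play_rows:
  steps:
    - [[0,0.0015,0,0,0,0,0],[0,0.0015,0,0,0,0,0],[0,0.0015,0,0,0,0,0],[0,0,0,0,0,0,0]]

```text
time_s: 16.85
tool_pos: [0.6722, 0.0411, 0.1809]
tool_rot: [180.0, -0.0, 76.8]
force: [-3.6, 1.6, 4.2]
grip_width: 0.0155
grasp_force: 45.0
```

```bash
python3 -c "
from h import *
where(); delta([*cab(.025),.1808],[180,0,76.85])"
```

```text
cab xy [ 0.0225 -0.0004  0.1809] Fcab [-3.9   0.71  4.25]
at [0.6722 0.0411 0.1809] [179.98  -0.    76.84] F [-3.63  1.58  4.25] T [0.218 1.072 0.045] grip 0.0155 16.85
tool shift [0.0004 0.0025 0.0001] turn [ 0.0003 -0.     -0.0001]
```

Request:
play_rows:
  steps:
    - [[0,0.001,0,0,0,0,0],[0,0.001,0,0,0,0,0],[0,0,0,0,0,0,0]]

```text
time_s: 17.15
tool_pos: [0.674, 0.0407, 0.1809]
tool_rot: [180.0, -0.0, 76.8]
force: [-4.1, 0.4, 4.7]
grip_width: 0.0159
grasp_force: 45.0
```

Request:
play_rows:
  steps:
    - [[0,0.001,0,0,0,0,0],[0,0,0,0,0,0,0]]

```text
time_s: 17.35
tool_pos: [0.6747, 0.0405, 0.181]
tool_rot: [-180.0, 0.0, 76.8]
force: [-5.0, 1.3, 5.4]
grip_width: 0.0154
grasp_force: 45.0
```

Request:
play_rows:
  steps:
    - [[0,0.001,0,0,0,0,0],[0,0,0,0,0,0,0]]

```text
time_s: 17.55
tool_pos: [0.6748, 0.0405, 0.1809]
tool_rot: [-179.9, 0.0, 76.9]
force: [-7.4, 1.3, 7.0]
grip_width: 0.0158
grasp_force: 45.0
```

```bash
python3 - <<'E'
from h import *
where(); delta([*cab(.025),.1808],[180,0,76.85])
s=read_camera("side");cv2.imwrite("pics/m6.png",crop(s,195,150,75,60,10))
E
```

```text
cab xy [ 0.0252 -0.0004  0.1809] Fcab [-7.51 -0.44  6.97]
at [0.6748 0.0405 0.1809] [-1.7986e+02  3.0000e-02  7.6860e+01] F [-7.41  1.28  6.97] T [0.368 1.864 0.005] grip 0.0158 17.55
tool shift [ 0.0004 -0.0002  0.0001] turn [-0.0024  0.0005  0.0002]
```

View pics/m6.png

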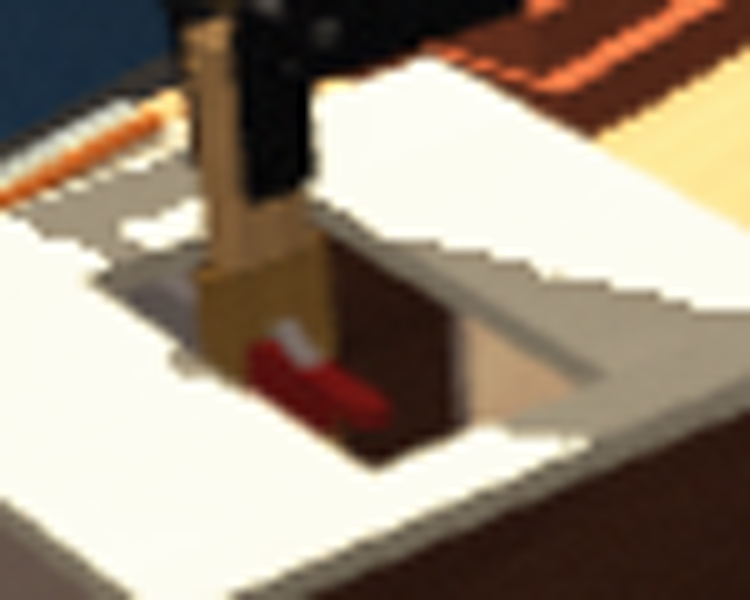

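The plate now stands at the stop: force rose with no further travel. The grey tongue is fully visible, raised in front of the plate at about side (224,184). I'll relax the press and ease back to mid seat.

Request:
play_rows:
  steps:
    - [[0,0,-0.001,0,0,0,0],[0,-0.001,0,0,0,0,0],[0,-0.001,0,0,0,0,0],[0,-0.001,0,0,0,0,0],[0,0,0,0,0,0,0]]

```text
time_s: 18.1
tool_pos: [0.6731, 0.04, 0.1812]
tool_rot: [180.0, 0.0, 76.8]
force: [-0.5, -0.3, -2.1]
grip_width: 0.0159
grasp_force: 45.0
```

```bash
python3 -c "
from h import *
where(); delta([*cab(.0227),.1808],[180,0,76.85])"
```

```text
cab xy [ 0.0236 -0.0013  0.1812] Fcab [-0.41 -0.38 -2.13]
at [0.6731 0.04   0.1812] [1.7997e+02 5.0000e-02 7.6810e+01] F [-0.49 -0.28 -2.13] T [-0.022 -0.06   0.008] grip 0.0159 18.1
tool shift [ 0.0013 -0.0009  0.0004] turn [ 0.0005  0.0008 -0.0007]
```

Request:
play_rows:
  steps:
    - [[0.001,-0.0004,0,0,0,0,0],[0,0,0.0004,0,0,0,0],[0,0,0,0,0,0,0],[0,0,0,0,0,0,0],[0,0,0,0,0,0,0]]
  force: 8

```text
time_s: 18.6
tool_pos: [0.6727, 0.042, 0.1815]
tool_rot: [180.0, 0.0, 76.9]
force: [-0.2, 0.4, -2.7]
grip_width: 0.016
grasp_force: 8.0
```

Request:
play_rows:
  steps:
    - [[0,0,0,0,0,0,0.017],[0,0,0,0,0,0,0.018],[0,0,0,0,0,0,0.02],[0,0,0,0,0,0,0.024],[0,0,0,0,0,0,0.03],[0,0,0,0,0,0,0.04],[0,0,0,0,0,0,0.05],[0,0,0,0,0,0,0.06],[0,0,0,0,0,0,0.06],[0,0,0,0,0,0,0.06],[0,0,0,0,0,0,0.06]]

```text
time_s: 19.7
tool_pos: [0.6726, 0.042, 0.1815]
tool_rot: [-180.0, 0.0, 76.9]
force: [-0.4, -0.2, -0.1]
grip_width: 0.0589
grasp_force: 0.0
```

Request:
play_rows:
  steps:
    - [[0,0,-0.005,0,0,0,0.06],[0,0,-0.01,0,0,0,0.06],[0,0,-0.015,0,0,0,0.06],[0,0,-0.02,0,0,0,0.06],[0,0,-0.02,0,0,0,0.06],[0,0,-0.02,0,0,0,0.06],[0,0,-0.02,0,0,0,0.06],[0,0,-0.01,0,0,0,0.06],[0,0,-0.005,0,0,0,0.06],[0,0,0,0,0,0,0.06],[0,0,0,0,0,0,0.06],[0,0,0,0,0,0,0.06]]

```text
time_s: 20.9
tool_pos: [0.6722, 0.0419, 0.3053]
tool_rot: [-179.9, 0.0, 76.9]
force: [1.0, 0.0, -0.5]
grip_width: 0.0603
grasp_force: 0.0
```

```bash
python3 - <<'E'
from h import *
where()
s=read_camera("side");t=read_camera("top")
m=np.zeros((600,800,3),np.uint8); m[:]=crop(s,160,120,133,100,6)[:600,:798].repeat(1,1) if 0 else cv2.resize(crop(s,160,120,133,100,6),(800,600))
cv2.imwrite("pics/m7.png",m)
E
```

```text
cab xy [2.230e-02 3.000e-04 3.053e-01] Fcab [ 0.94  0.25 -0.53]
```

View pics/m7.png

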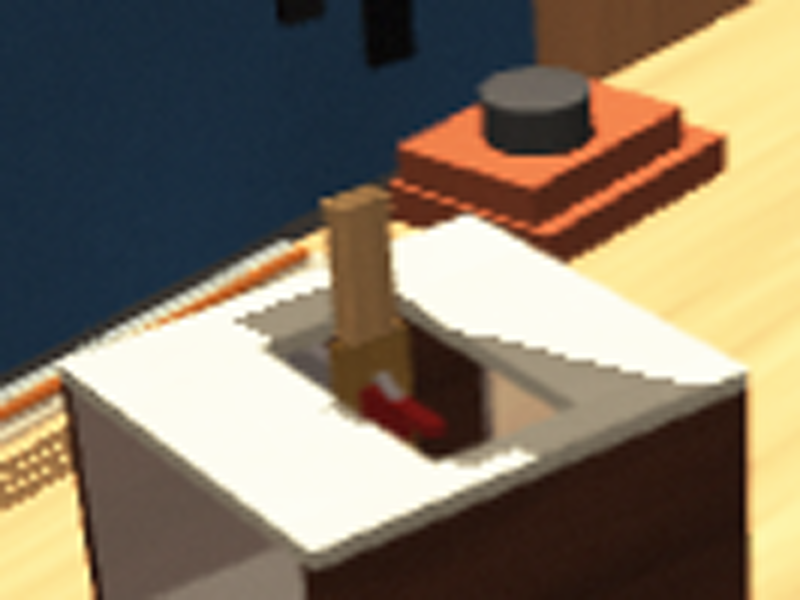

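The gauge hangs upright on the hook (handle at about side (220,165)). The tongue is raised in front of the plate at (225,184), and the gripper is clear above. I'm handing in.

```bash
python3 -c "
from cell import *
print(sign_off())"
```

```text
the job is handed in; nothing more can be done
None
```

I handed the job in at about 21 s: the gauge hangs upright at the hook's seat, with the tongue up in front of it as seen in the side camera, forces on the hook about 15 N at most, no sign of contact with the frame, nothing else on the bench knowingly touched, and the gripper open and clear above.

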